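# Test a batch of power modules and tray them

## Robot

A 6-joint arm with a two-finger parallel gripper is mounted at the origin on the work surface. World frame = base frame: x ahead of the robot, y to its left, z up, the work surface at z = 0. Lengths are in m, angles in degrees, forces in N, time in s.
With the tool pointing down it reaches from about 0.375 to 0.75 m from the base axis. Payload 9 kg.
Tool frame: the origin (TCP) lies where the fingers leave the gripper's body, on its centre line; the fingertips stand 73 mm ahead of it and the grasp point (between the pads) lies 54 mm ahead of it (robot.tip_reach is the distance from the TCP to the fingertips, in m); z points along the fingers, y is the direction in which the jaws open and shut (so a half turn about z gives the same grasp; the last joint's range is limited). The gripper opens to 85 mm and grips with 20 to 120 N. Pads are 22 mm wide; open, the fingers measure 114 mm over their backs; the gripper's body (76 mm by 85 mm) begins 54 mm behind the grasp point. The pads swing forward as they close: fully open they stand 13 mm farther back than shut.
Start: joints at [57.485, 5.964, 5.575, 89.605, 0, 77.527], TCP at [0.206, 0.564, 0.304] pointing down, gripper open.
Joint ranges: [-171.21, 171.21], [-48.23, 106.86], [-62.78, 66.21], [-105.2, 120.99], [-86.42, 89.51], [-180, 180]. Speed limits (degrees/s): [127.2, 127.2, 147.25, 180, 180, 180].

## Interface

Orientations are given as [roll, pitch, yaw] about the fixed x, y, z axes, in that order (R = Rz(yaw) Ry(pitch) Rx(roll)).
In Python, from plant import robot gives the robot as it stands. Calls block until the motion is done:
- robot.move_pose(position, orientation): joint-space move of the TCP to a pose.
- robot.line_to(position, vel=0.15, rotation=None, guard=None): straight line of the TCP; rotation=None keeps the orientation; vel is the mean speed in m/s. With guard (N) it stops when the force on the tool has changed by that much, and returns True; else False.
- robot.goto_joints(angles): joint-space move.
- robot.set_gripper(opening): finger opening in m; the grip force is fixed at half the most; returns when the fingers have stopped.
- robot.pause(seconds).
- robot.ik(position, orientation): joint angles nearest the present ones, or None.
- robot.observe(): the state.
- robot.grab_frame(name): name is "scene" or "top" or "wrist"; returns the picture (384x512x3 uint8, blue, green, red); there is no depth.
- robot.get_calibration(name): a dict with "vertical_fov" (degrees; the focal length in pixels is half the picture's height over the tangent of half this angle, whatever the lens; pixels are square), "cx", "cy" (the principal point, pixels), "k1" (the pictures are not rectified: a ray, as slopes to the right and down, at radius r is drawn at 1 + k1 r^2 times it, then the intrinsics apply), "rvec" (rotation vector, rad) and "tvec" (3), from world to camera coordinates, as OpenCV has them. Camera axes: x right, y down, z forward; pixel columns grow to the right and rows downward; lengths in m; the calibration is good to about 2 mm. A picture is of the moment at which its call begins: read the wrist's pose just before it. get_calibration takes no time and is no camera call; for the wrist camera it gives the pose at the moment of the call.
A pose or a line that the arm cannot do raises robot.IKError and nothing moves.
- robot.job_done(): hands the job in, once; it reports no verdict.
The state is a dict: "time": time; "q": joint angles; "qvel": joint speeds; "joint_torque": joint torques, N m; "tool_pos": TCP position; "tcp_rot": TCP orientation; "ft_force": force on the tool from outside, world axes, zero at the start; "torque": the same for the moment, N m; "gripper_width": finger opening in m.
Only numpy, scipy, OpenCV 4.12 (cv2) and the standard library are available. Lean on these libraries where they do the work, as an engineer would, in place of code of your own. Each camera call takes 0.05 s, during which the arm holds its last target.

## Task

Pull the tester's drawer fully out, lay every power module on the bench flat and fins up in the drawer, one to a bay, and push the drawer fully shut. Then press the plunger on top of the tester right down to its stop and hold it there for a second to run the test. Finally put the tested modules flat, fins up in the blue tray, one to a bay, leave the drawer fully shut, and leave the carton, tape and screwdriver where they are.

Things in the scene. Friction and masses are not known exactly. Their poses are not given: they have to be found in the camera images.
- module1: one of two or three identical power modules (an absent one reads None): 90 x 44 x 36 mm, 0.25 kg, a black base 16 mm high with a finned aluminium heat sink above it, the fins running along x. Starts standing flat on the bench, fins up. Origin: centre of its underside; x along its 90 mm length, y across its 44 mm width (grip it across y), z up through the fins
- module2: one of two or three identical power modules (an absent one reads None): 90 x 44 x 36 mm, 0.25 kg, a black base 16 mm high with a finned aluminium heat sink above it, the fins running along x. Starts standing flat on the bench, fins up. Origin: centre of its underside; x along its 90 mm length, y across its 44 mm width (grip it across y), z up through the fins
- module3: one of two or three identical power modules (an absent one reads None): 90 x 44 x 36 mm, 0.25 kg, a black base 16 mm high with a finned aluminium heat sink above it, the fins running along x. Starts standing flat on the bench, fins up. Origin: centre of its underside; x along its 90 mm length, y across its 44 mm width (grip it across y), z up through the fins
- tester: grey metal bench tester, fixed to the bench: housing 190 mm deep (x), 290 mm wide (y), top face 85 mm above the bench. Origin: centre of its underside. Its front, with the drawer, faces its own -x; +y runs along its width. The plunger stands at the middle of the top; a black indicator strip 14 mm high runs along the rear of the top (40 mm deep, centred 70 mm behind the plunger)
- drawer (a joint): how far the tester's drawer is out (m): 0 fully shut, 0.15 fully out at its stop. It slides along the tester's -x, with about 4 N friction, and stays where it is left (a hard knock from inside can shift it a little). It starts shut or up to half out
- drawer_handle (a point): middle of the drawer's bar handle: a level steel bar 12 mm thick and 130 mm long along the tester's y, 52 mm above the bench, with its axis 50 mm in front of the drawer's front panel (clear gap 44 mm behind the bar, 104 mm between its two stems); moves with the drawer; axes as tester
- bay1 (a point): centre of the -y side bay's floor in the drawer, 13 mm above the bench; axes as tester, moves with the drawer. A bay is 112 mm along x (the slide) by 74 mm along y and takes one module lengthwise along x. Above the floor the dividers and the side and back walls stand 12 mm, the front panel 54 mm (67 mm above the bench)
- bay2 (a point): centre of the middle bay's floor in the drawer, 13 mm above the bench; axes as tester, moves with the drawer. A bay is 112 mm along x (the slide) by 74 mm along y and takes one module lengthwise along x. Above the floor the dividers and the side and back walls stand 12 mm, the front panel 54 mm (67 mm above the bench)
- bay3 (a point): centre of the +y side bay's floor in the drawer, 13 mm above the bench; axes as tester, moves with the drawer. A bay is 112 mm along x (the slide) by 74 mm along y and takes one module lengthwise along x. Above the floor the dividers and the side and back walls stand 12 mm, the front panel 54 mm (67 mm above the bench)
- plunger (a joint): how far the plunger is pressed (m): 0 up, 0.022 at its stop. A spring pushes it back up: about 3 N to start it, 12 N at the stop
- plunger_top (a point): centre of the top of the plunger's round black head (52 mm across), flat; 145 mm above the bench when up and 123 mm at the stop
- tray: blue open tray, fixed: 260 x 130 mm outside (x, y), walls 5 mm thick and 16 mm high, floor 5 mm thick; two dividers as high as the walls make three bays, 80 mm along x by 120 mm along y, centred at x = -85, 0 and 85 mm, each for one module lengthwise along y. Origin: centre of its underside
- carton: bystander, loose: leave it alone. Brown cardboard carton 100 x 80 x 55 mm, origin at the centre of its underside
- tape: bystander, loose: leave it alone. Roll of yellow tape lying flat, 90 mm across, 25 mm high, origin at the centre of its underside
- screwdriver: bystander, loose: leave it alone. Screwdriver lying on the bench along its x, origin on its underside

How it is judged (in metres and radians):
On the way, in this order (a step that is already met when the one before it is completed fails the run):
1. the drawer is pulled fully out (at least 135 of 150 mm) (value of joint drawer above 0.135 m), for 0.2 s.
2. every module lies flat, fins up, in the drawer, one to a bay (x of module1 in the frame of bay2 between -0.05 and 0.05 m and y of module1 in the frame of bay2 between -0.118 and 0.118 m and z of module1 in the frame of bay2 between -0.006 and 0.006 m and angle between each of module1, module2, module3's own z axis and vertical below 0.12 rad and x of module2 in the frame of bay2 between -0.05 and 0.05 m and y of module2 in the frame of bay2 between -0.118 and 0.118 m and z of module2 in the frame of bay2 between -0.006 and 0.006 m and x of module3 in the frame of bay2 between -0.05 and 0.05 m and y of module3 in the frame of bay2 between -0.118 and 0.118 m and z of module3 in the frame of bay2 between -0.006 and 0.006 m and linear speed of each of module1, module2, module3 below 0.02 m/s), for 0.2 s.
3. the drawer is fully shut (within 6 mm) with every module in it (value of joint drawer below 0.006 m and x of module1 in the frame of bay2 between -0.05 and 0.05 m and y of module1 in the frame of bay2 between -0.118 and 0.118 m and z of module1 in the frame of bay2 between -0.006 and 0.006 m and angle between each of module1, module2, module3's own z axis and vertical below 0.12 rad and x of module2 in the frame of bay2 between -0.05 and 0.05 m and y of module2 in the frame of bay2 between -0.118 and 0.118 m and z of module2 in the frame of bay2 between -0.006 and 0.006 m and x of module3 in the frame of bay2 between -0.05 and 0.05 m and y of module3 in the frame of bay2 between -0.118 and 0.118 m and z of module3 in the frame of bay2 between -0.006 and 0.006 m), for 0.2 s.
4. with the drawer shut and loaded, the plunger is held at its stop (at least 19.5 of 22 mm) for 0.7 s (all of step 3 and value of joint plunger above 0.0195 m), for 0.7 s.
At the end, for the whole second after the job is handed in: every module rests flat on the tray's floor (within 6 mm and 0.12 rad), fins up and inside its walls; the drawer is shut to within 6 mm; the plunger is back up (within 4 mm) (x of module1 in the frame of tray between -0.122 and 0.122 m and y of module1 in the frame of tray between -0.06 and 0.06 m and z of module1 in the frame of tray between -0.001 and 0.011 m and angle between each of module1, module2, module3's own z axis and vertical below 0.12 rad and x of module2 in the frame of tray between -0.122 and 0.122 m and y of module2 in the frame of tray between -0.06 and 0.06 m and z of module2 in the frame of tray between -0.001 and 0.011 m and x of module3 in the frame of tray between -0.122 and 0.122 m and y of module3 in the frame of tray between -0.06 and 0.06 m and z of module3 in the frame of tray between -0.001 and 0.011 m and linear speed of each of module1, module2, module3 below 0.02 m/s and value of joint drawer below 0.006 m and value of joint plunger below 0.004 m); the robot touches nothing.
It fails at once if the carton is shifted by more than 40 mm (distance of carton from where it was at the start of the episode above 0.04 m).
It fails at once if the tape is shifted by more than 40 mm (distance of tape from where it was at the start of the episode above 0.04 m).
It fails at once if the screwdriver is shifted by more than 40 mm (distance of screwdriver from where it was at the start of the episode above 0.04 m).
Of module1, module2, module3 only 2 to 3 are there at a start; the rules pass over those that are not, and their reading is None.
At some moment in a run one of module1, module2, module3 may be knocked a few centimetres aside while the robot is not near it.
Once in a run the grip may slacken for a moment while it holds something.
It also fails if it takes over 210 s, if anything falls off the work surface, if the arm or the gripper's body presses on something with over 40 N, if the wrist force passes 120 N, or if a joint passes its speed limit or range.

## Working session

There is one attempt and no reset: what is moved stays moved. The work goes in short steps, each a Python script; the robot and the scene stay as the last script left them, time stands still between calls to the robot, and variables do not carry over. Pictures are saved under pics/ and viewed, and the job is handed in when it is done.

```bash
ls; mkdir -p pics
python3 - <<'E'
from plant import robot
import cv2
for n in("scene","top","wrist"):
    c=robot.get_calibration(n); print(n,c)
    cv2.imwrite(f"pics/a_{n}.png",robot.grab_frame(n))
o=robot.observe();print(o['time'],o['tool_pos'],o['tcp_rot'],o['ft_force'])
E
```

```text
pics
scene {'vertical_fov': 45.118460563164405, 'cx': 261.0196313535388, 'cy': 184.4391306887317, 'k1': 0.015559203065115719, 'rvec': array([ 1.06267887,  2.51435639, -0.92083156]), 'tvec': array([ 0.34900733, -0.29660831,  1.61282267])}
top {'vertical_fov': 57.04089298215514, 'cx': 254.64405126508922, 'cy': 184.7032667901005, 'k1': -0.04264996880757237, 'rvec': array([ 2.1442019 , -2.10698975,  0.16946083]), 'tvec': array([0.08487621, 0.59139373, 1.17186549])}
wrist {'vertical_fov': 61.85992587956407, 'cx': 255.670697583646, 'cy': 195.36147058556153, 'k1': -0.005872987141647051, 'rvec': array([-2.37668733, -1.66169778, -0.23498251]), 'tvec': array([-0.59865501, -0.03571428,  0.37946754])}
0.15 [0.20552149 0.56350547 0.30329249] [-1.79940756e+02 -1.04696393e-02  1.59957232e+02] [-0.66651159  0.32062425 -0.07689761]
```

View pics/a_top.png

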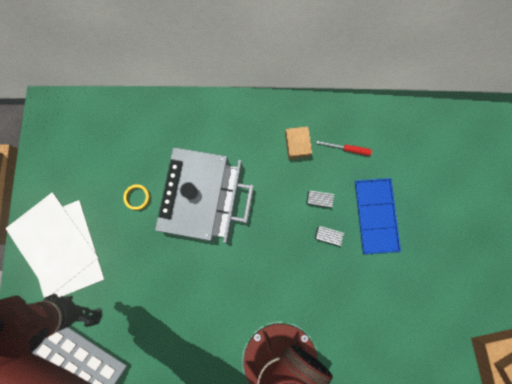

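View pics/a_scene.png

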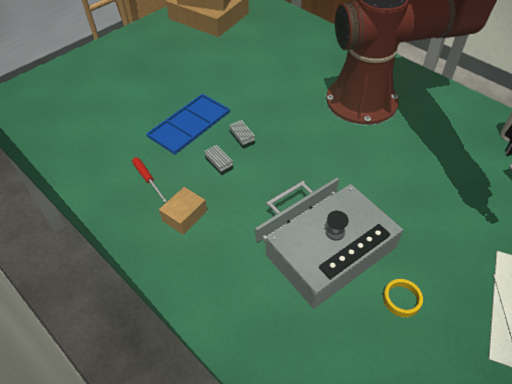

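View pics/a_wrist.png

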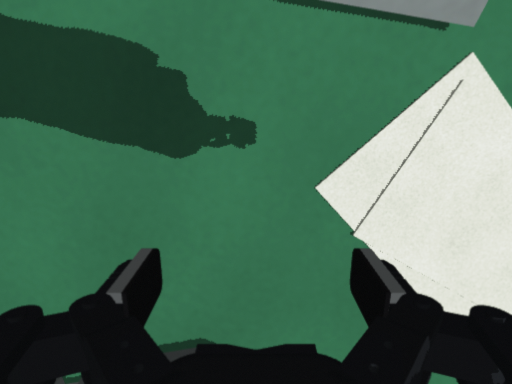

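The top view shows the tester at (198,195) with its drawer facing right and slightly open, its handle at about (242,203), and the plunger at (190,190). There are two modules, at (321,199) and (330,236). The tray is at (377,216), the carton at (299,143), the screwdriver at (345,148) and the tape at (137,197). I'll measure these next.

```bash
cat > h.py <<'E'
from plant import robot
import cv2, numpy as np
def cast(cal,uv,z):
    f=192/np.tan(np.radians(cal['vertical_fov']/2)); K=np.array([[f,0,cal['cx']],[0,f,cal['cy']],[0,0,1.]])
    uv=np.asarray(uv,float).reshape(-1,1,2)
    p=cv2.undistortPoints(uv,K,np.array([cal['k1'],0,0,0,0.])).reshape(-1,2)
    R=cv2.Rodrigues(cal['rvec'])[0]; C=-R.T@cal['tvec']
    d=np.c_[p,np.ones(len(p))]@R
    return C+d*((z-C[2])/d[:,2])[:,None]
def proj(cal,P):
    f=192/np.tan(np.radians(cal['vertical_fov']/2)); K=np.array([[f,0,cal['cx']],[0,f,cal['cy']],[0,0,1.]])
    return cv2.projectPoints(np.asarray(P,float).reshape(-1,1,3),cal['rvec'],cal['tvec'],K,np.array([cal['k1'],0,0,0,0.]))[0].reshape(-1,2)
def snap(n,name):
    c=robot.get_calibration(n); im=robot.grab_frame(n); cv2.imwrite(f"pics/{name}.png",im); return c,im
E
python3 - <<'E'
from h import *
c=robot.get_calibration("top"); im=cv2.imread("pics/a_top.png"); hsv=cv2.cvtColor(im,cv2.COLOR_BGR2HSV)
def rep(name,mask,z,amin=60):
    cs,_=cv2.findContours(mask.astype('uint8')*255,cv2.RETR_EXTERNAL,cv2.CHAIN_APPROX_NONE)
    for k in cs:
        if cv2.contourArea(k)<amin: continue
        w=cast(c,k.reshape(-1,2),z)
        (cx,cy),(a,b),t=cv2.minAreaRect((w[:,:2]*1000).astype('float32'))
        m=cv2.minAreaRect(k); print(name,np.round(m[0]),'world',round(cx),round(cy),'size',round(a),round(b),'ang',round(t,1))
H,S,V=hsv[...,0],hsv[...,1],hsv[...,2]
rep('tray',(H>105)&(H<130)&(S>150),.016)
rep('grey@36',(S<60)&(V>90),.036)
rep('grey@85',(S<60)&(V>90),.085,2000)
rep('black',(V<60)&(S<150),.145)
rep('yel',(H>20)&(H<32)&(S>150),.025,20)
rep('brown',(H>8)&(H<20)&(S>80),.055)
rep('red',((H<6)|(H>174))&(S>150),.01,20)
b=cv2.resize(im[130:270,140:420],None,fx=2.8,fy=2.8,interpolation=cv2.INTER_CUBIC);cv2.imwrite("pics/b.png",b)
E
```

```text
tray [377. 216.] world 494 -337 size 258 130 ang 4.9
grey@36 [ 81. 356.] world 8 663 size 309 127 ang 67.5
grey@36 [  0. 265.] world 294 977 size 144 18 ang 0.8
grey@36 [329. 235.] world 420 -163 size 91 50 ang 74.2
grey@36 [ 59. 246.] world 366 768 size 367 274 ang 36.2
grey@36 [320. 199.] world 547 -133 size 90 49 ang 82.1
grey@36 [206. 196.] world 552 263 size 311 304 ang 81.1
grey@36 [ 12. 126.] world 799 1012 size 166 93 ang 4.1
grey@36 [256.  49.] world 1132 113 size 427 2054 ang 0.6
grey@85 [ 81. 356.] world 23 640 size 297 122 ang 67.5
grey@85 [ 59. 246.] world 367 740 size 353 263 ang 36.2
grey@85 [206. 196.] world 545 255 size 299 292 ang 81.1
grey@85 [256.  49.] world 1102 112 size 410 1972 ang 0.6
black [270. 375.] world 4 37 size 52 74 ang 26.6
black [290. 356.] world 60 -19 size 118 246 ang 0.2
black [ 45. 338.] world 88 730 size 358 189 ang 72.7
black [ 74. 310.] world 175 643 size 104 164 ang 9.4
black [188. 191.] world 551 306 size 46 38 ang 47.0
black [170. 189.] world 555 364 size 35 183 ang 81.4
yel [136. 197.] world 543 516 size 87 86 ang 4.0
brown [492. 356.] world 35 -692 size 131 166 ang 89.3
brown [  8. 193.] world 552 970 size 356 61 ang 8.2
brown [298. 142.] world 745 -56 size 105 80 ang 6.6
red [357. 150.] world 733 -276 size 96 24 ang 79.3
```

View pics/b.png

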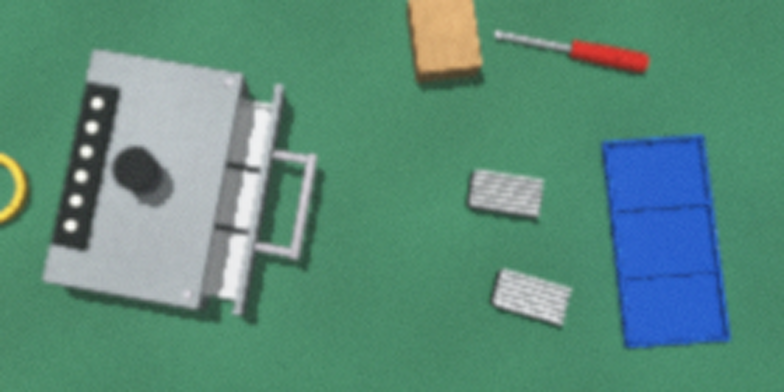

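Run:
```python
from h import *
c=robot.get_calibration("top")
q=np.array([[93,52],[242,73],[197,308],[44,281]])/2.8+[140,130]-0.3
w=cast(c,q,.085);print('housing',w.round(3)*1000//1, w.mean(0))
for a,b in((0,1),(1,2),(2,3),(3,0)):print(np.linalg.norm(w[a]-w[b]).round(3),np.degrees(np.arctan2(*(w[a]-w[b])[1::-1])).round(1))
h=cast(c,np.array([[314,157],[296,256]])/2.8+[140,130]-.3,.052);print('handle',h.round(3),h.mean(0),np.linalg.norm(h[0]-h[1]),np.degrees(np.arctan2(*(h[0]-h[1])[1::-1])))
# scene: handle ends & plunger head
cs=robot.get_calibration("scene")
im=cv2.imread("pics/a_scene.png");b=cv2.resize(im[160:310,230:430],None,fx=3.5,fy=3.5,interpolation=cv2.INTER_CUBIC);cv2.imwrite("pics/c.png",b)
o=robot.observe();wc=robot.get_calibration("wrist");R=cv2.Rodrigues(wc['rvec'])[0];print('wristcam',-R.T@wc['tvec'],R[2],robot.tip_reach)
```

```text
housing [[707. 379.  85.]
 [683. 194.  85.]
 [398. 238.  85.]
 [426. 421.  85.]] [0.55339772 0.30793819 0.085     ]
0.186 82.6
0.288 -8.7
0.185 -98.6
0.284 171.4
handle [[0.586 0.105 0.052]
 [0.463 0.124 0.052]] [0.52462418 0.11455806 0.052     ] 0.12392675565266381 -9.033441944750452
wristcam [0.13860913 0.58724577 0.37375572] [ 0.26165475 -0.0967358  -0.9603015 ] 0.0726
```

View pics/c.png

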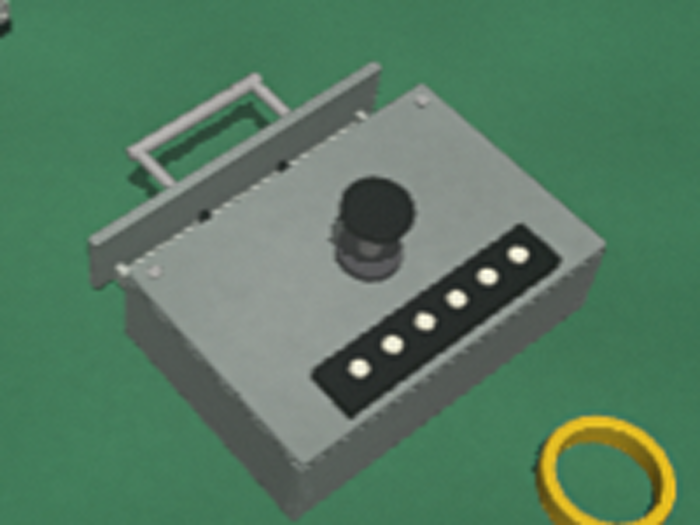

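The tester is at (553,308) mm, with its +x at 81.4°. Its top measures 186 x 286 mm, which fits the given size. The handle is at (525,115), centred laterally, and the drawer is about 45 mm out. I'll go above the handle and check with the wrist camera.

Run:
```python
from h import *
robot.set_gripper(0.05)
robot.move_pose([.5246,.1146,.27],[180,0,171.4])
robot.pause(.2)
c,im=snap("wrist","d_wrist"); o=robot.observe();print(o['time'],o['tool_pos'],o['tcp_rot'],o['q'])
print(proj(c,[[.5246,.1146,.052],[.5246,.1146,.2]]))
```

```text
2.8333 [0.52453297 0.11507303 0.27002799] [1.79998111e+02 1.66362985e-03 1.71445881e+02] [-1.59260615e+00 -5.31049838e+00 -9.26003749e+00  8.60485806e+01
  1.67334933e-03  6.96151261e+00]
[[255.83933393 182.34796025]
 [255.9996727  255.92428219]]
```

View pics/d_wrist.png

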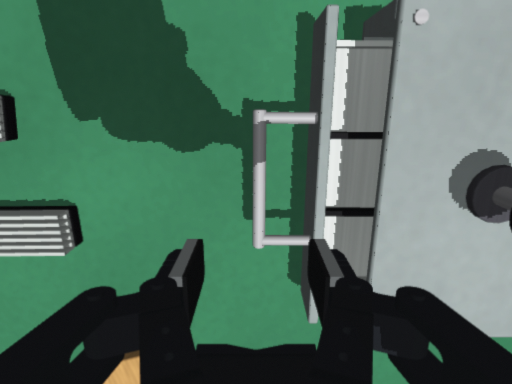

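The bar runs from about (260,112) to (259,245), and is nearly centred between the jaws. I'll cast it, grip it and pull.

Run:
```python
from h import *
c=robot.get_calibration("wrist")
w=cast(c,[[260.5,113],[259,244]],.056);print(w,np.linalg.norm(w[0]-w[1]))
m=w.mean(0); print(m)
x=np.array([np.cos(np.radians(81.4)),np.sin(np.radians(81.4)),0])
p=np.array([m[0],m[1],.052+.054-.003])
robot.line_to(p+[0,0,.06],vel=.15)
print(robot.line_to(p,vel=.08,guard=15))
robot.set_gripper(0.0); o=robot.observe();print(o['gripper_width'],o['tool_pos'],o['ft_force'])
print('stop',robot.line_to(p-x*.125,vel=.06,guard=22)); o=robot.observe();print(o['time'],o['tool_pos'],o['ft_force'],o['gripper_width'])
snap("wrist","e_wrist");snap("top","e_top")
```

```text
[[0.46349155 0.12777978 0.056     ]
 [0.58477745 0.10848673 0.056     ]] 0.12281079651586412
[0.5241345  0.11813326 0.056     ]
False
0.010195177213940795 [0.524442   0.11815971 0.10357884] [-1.81336662  0.45410514  5.06345268]
stop True
6.7083 [0.5074834  0.00825746 0.1035859 ] [0.66345639 4.34984898 4.85884703] 0.010123708298361804
```

View pics/e_wrist.png

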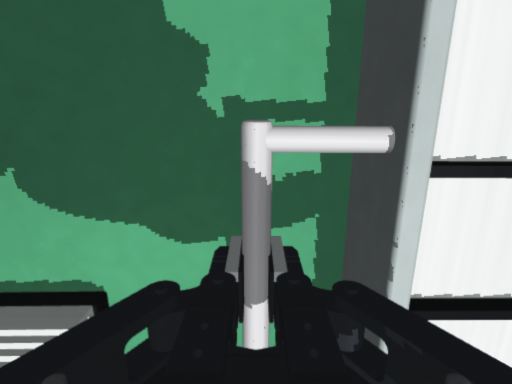

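View pics/e_top.png

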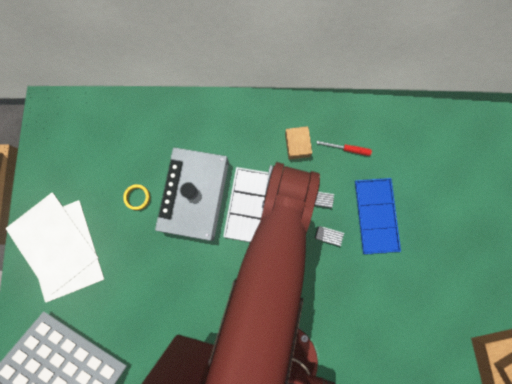

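The drawer hit its stop after 111 mm. I'll release, rise, and look at the bays and modules.

Run:
```python
from h import *
robot.set_gripper(0.045)
p=robot.observe()['tool_pos']
robot.line_to([p[0],p[1],.24],vel=.2)
robot.move_pose([.50,.02,.34],[180,0,171.4]); robot.pause(.1)
snap("wrist","f_wrist")
robot.move_pose([.49,-.11,.30],[180,0,171.4]); robot.pause(.1)
c,im=snap("wrist","g_wrist");np.save("g.npy",c,allow_pickle=True)
snap("top","f_top");print(robot.observe()['time'])
```

```text
9.5167
```

View pics/f_wrist.png

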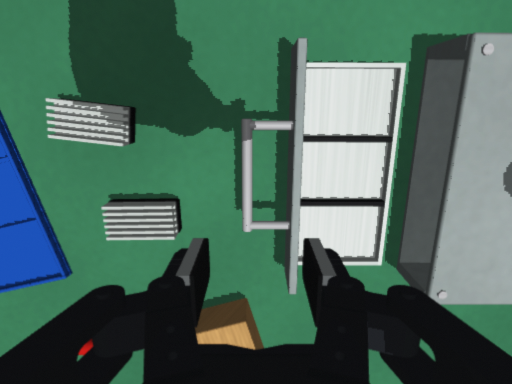

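View pics/g_wrist.png

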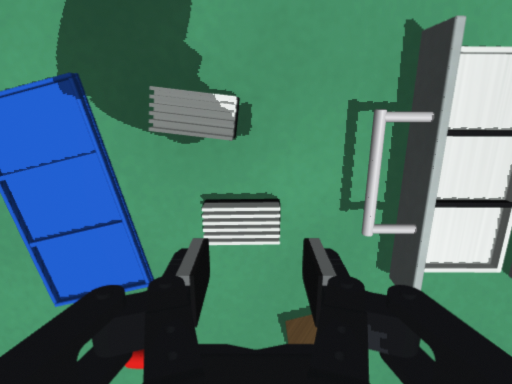

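View pics/f_top.png

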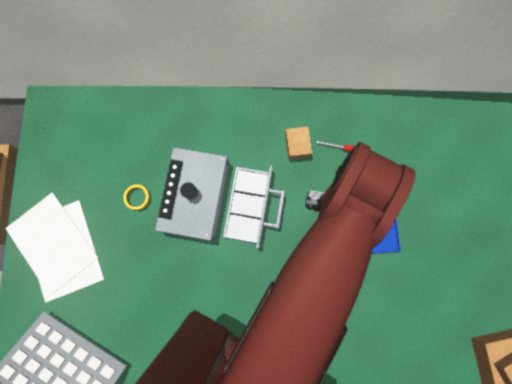

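Run:
```python
from h import *
c=robot.get_calibration("wrist"); im=cv2.imread("pics/g_wrist.png"); hsv=cv2.cvtColor(im,cv2.COLOR_BGR2HSV)
S,V=hsv[...,1],hsv[...,2]
roi=np.zeros(S.shape,bool);roi[70:260,140:300]=1
m=((S<60)&(V>55)&roi).astype('uint8')*255; m=cv2.morphologyEx(m,cv2.MORPH_CLOSE,np.ones((7,7)))
for k in cv2.findContours(m,cv2.RETR_EXTERNAL,cv2.CHAIN_APPROX_NONE)[0]:
    if cv2.contourArea(k)<500: continue
    w=cast(c,k.reshape(-1,2),.036)[:,:2]*1000
    r=cv2.minAreaRect(w.astype('float32'));print(cv2.boundingRect(k),r, cv2.boxPoints(r).round())
x=np.array([.1495,.9888]);y=np.array([-.9888,.1495]);O=np.array([.5535,.308])
def T(w): d=w[:,:2]-O; return np.c_[d@x,d@y].round(4)
print('handle g',T(cast(c,[[379,114],[369,232]],.056)))
R=cv2.Rodrigues(c['rvec'])[0];C=-R.T@c['tvec'];cf=dict(c);cf['tvec']=-R@(C+[.01,.13,.04])
print('handle f',T(cast(cf,[[248,122],[248,228]],.056)))
print('rim',T(cast(cf,[[403,66],[380,263],[390,138],[384,202],[308,138],[302,202]],.025)))
print('panel top',T(cast(cf,[[302,41],[293,292]],.067)))
t=cv2.cvtColor(cv2.imread("pics/a_top.png"),cv2.COLOR_BGR2HSV)
ct=robot.get_calibration("top");m=((t[...,0]>105)&(t[...,0]<130)&(t[...,1]>150)).astype('uint8')
k=max(cv2.findContours(m,0,1)[0],key=cv2.contourArea);w=cast(ct,k.reshape(-1,2),.016)[:,:2]*1000
r=cv2.minAreaRect(w.astype('float32'));print('tray',r,cv2.boxPoints(r).round())
```

```text
(183, 202, 98, 58) ((553.1276245117188, -148.4159393310547), (112.23819732666016, 67.48670959472656), 82.864013671875) [[ 513. -200.]
 [ 580. -208.]
 [ 594.  -97.]
 [ 527.  -89.]]
(149, 86, 89, 55) ((421.0304870605469, -164.41082763671875), (88.26380920410156, 44.88021469116211), 75.11491394042969) [[ 388. -201.]
 [ 431. -213.]
 [ 454. -128.]
 [ 411. -116.]]
handle g [[-0.3052  0.0606]
 [-0.3027 -0.0606]]
handle f [[-0.301   0.0602]
 [-0.3018 -0.0627]]
rim [[-0.1271  0.1201]
 [-0.1263 -0.1255]
 [-0.1325  0.04  ]
 [-0.1307 -0.04  ]
 [-0.2303  0.0399]
 [-0.2342 -0.0401]]
panel top [[-0.2473  0.1386]
 [-0.2468 -0.1425]]
tray ((494.47064208984375, -336.9564514160156), (258.27972412109375, 130.44192504882812), 4.8848724365234375) [[ 360. -283.]
 [ 371. -413.]
 [ 629. -391.]
 [ 618. -261.]]
```

Module B is at (421,-164) with its axis at 75.1°, and its 88 x 45 size fits. Module A's mask is spoiled by the finger, so I'll take its fin-top corners by hand: (203,201), (279,200), (280,244), (203,244).

```bash
cat >> h.py <<'E'
XA=np.array([.1495,.9888,0]);YA=np.array([-.9888,.1495,0]);O=np.array([.5535,.308,0])
def tw(x,y,z): return O+XA*x+YA*y+[0,0,z]
REL=.084
def pick(xy,yaw,zb,hi=.22,op=.07):
    robot.set_gripper(op)
    p=[xy[0],xy[1]]
    robot.move_pose(p+[hi],[180,0,yaw])
    g=robot.line_to(p+[zb+REL],vel=.1,guard=12)
    robot.set_gripper(0.0); w=robot.observe()['gripper_width']
    robot.line_to(p+[hi],vel=.12)
    o=robot.observe(); print('pick guard',g,'w',w,o['gripper_width'],o['ft_force'].round(2),o['time'])
def place(xy,yaw,zb,hi=.22,op=.06):
    p=[xy[0],xy[1]]
    robot.move_pose(p+[hi],[180,0,yaw]); print('w before',robot.observe()['gripper_width'])
    g=robot.line_to(p+[zb+REL+.002],vel=.07,guard=10)
    o=robot.observe(); robot.set_gripper(op); robot.line_to(p+[hi],vel=.15)
    print('place guard',g,o['tool_pos'].round(4),o['gripper_width'],robot.observe()['time'])
E
python3 - <<'E'
from h import *
c=robot.get_calibration("wrist")
w=cast(c,[[203,201],[279,200],[280,244],[203,244]],.036)[:,:2];print(w.round(3),w.mean(0))
d=(w[1]+w[2]-w[0]-w[3])/2; print(np.linalg.norm(d),np.linalg.norm((w[0]+w[1]-w[2]-w[3])/2));th=np.degrees(np.arctan2(d[1],d[0]));print(th)
pick(w.mean(0),th,0)
snap("wrist","h_wrist")
E
```

```text
[[ 0.514 -0.172]
 [ 0.525 -0.089]
 [ 0.577 -0.095]
 [ 0.564 -0.182]] [ 0.54509973 -0.13447835]
0.08537119962366868 0.05181664880732569
81.82058871964557
pick guard False w 0.04321202729255272 0.04291042060532822 [ 0.47 -0.15 -3.28] 14.4833
```

View pics/h_wrist.png

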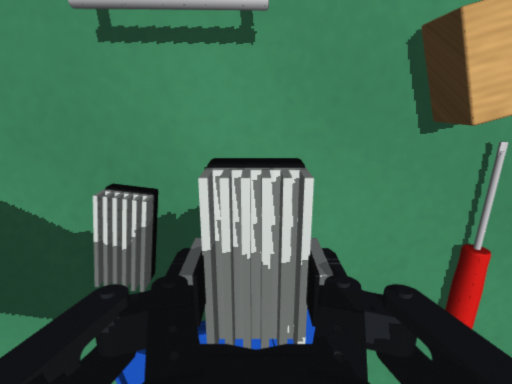

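Module A is held squarely (43 mm), and the image shows it centred. I'll place it in bay1.

Run:
```python
from h import *
place(tw(-.188,-.079,0)[:2],81.4,.013)
robot.move_pose([.50,.0,.34],[180,0,171.4]); robot.pause(.1)
c,im=snap("wrist","i_wrist")
```

```text
w before 0.04311815723263957
place guard False [0.6038 0.1103 0.0995] 0.04310192091130861 18.6667
```

View pics/i_wrist.png

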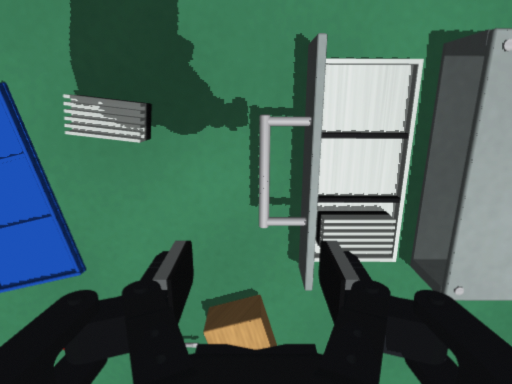

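Module A sits in bay1 and module B is still on the bench at (107,117). I'll re-measure B and pick it.

Run:
```python
from h import *
c=robot.get_calibration("wrist"); im=cv2.imread("pics/i_wrist.png")
hsv=cv2.cvtColor(im,cv2.COLOR_BGR2HSV);S,V=hsv[...,1],hsv[...,2]
roi=np.zeros(S.shape,bool);roi[85:160,55:160]=1
m=((S<60)&(V>55)&roi).astype('uint8')*255; m=cv2.morphologyEx(m,cv2.MORPH_CLOSE,np.ones((7,7)))
k=max(cv2.findContours(m,0,1)[0],key=cv2.contourArea)
r=cv2.minAreaRect((cast(c,k.reshape(-1,2),.036)[:,:2]*1000).astype('float32'));print(r)
(cx,cy),(a,b),t=r; th=t if a>b else t+90; th=th%180
print(th); assert 80<max(a,b)<98 and 40<min(a,b)<55 and abs(th-75)<12
pick((cx/1000,cy/1000),th,0)
snap("wrist","j_wrist")
place(tw(-.188,.079,0)[:2],81.4,.013)
robot.move_pose([.50,.06,.34],[180,0,171.4]); robot.pause(.1)
snap("wrist","k_wrist")
```

```text
((420.9335632324219, -162.58053588867188), (92.71650695800781, 45.11786651611328), 74.6811294555664)
74.6811294555664
pick guard False w 0.042938902617382764 0.043150410951597336 [-0.81 -0.52 -1.67] 24.9833
w before 0.043028637670236604
place guard False [0.4475 0.1339 0.0994] 0.04289022130299991 29.3167
```

View pics/k_wrist.png

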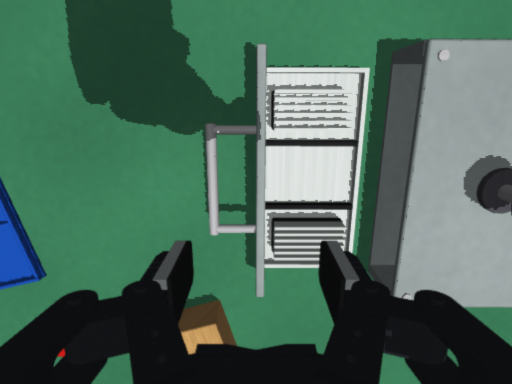

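Both modules lie flat, in bay3 (315,108) and bay1 (308,240). I'll grip the bar again and push it shut.

Run:
```python
from h import *
c=robot.get_calibration("wrist")
w=cast(c,[[212,130],[214,230]],.056);d=w-O;print('handle',d@XA,d@YA)
robot.set_gripper(.045)
hx=-.303
robot.move_pose(tw(hx,0,.2),[180,0,171.4])
print(robot.line_to(tw(hx,0,.103),vel=.1,guard=12))
robot.set_gripper(0.0);print(robot.observe()['gripper_width'])
print('shut',robot.line_to(tw(-.145,0,.103),vel=.06,guard=22))
o=robot.observe();d=o['tool_pos']-O;print(d@XA,d@YA,o['gripper_width'],o['ft_force'],o['time'])
```

```text
handle [-0.30123892 -0.30342386] [ 0.05837656 -0.05845162]
False
0.009811948317278512
shut True
-0.15252145212880472 -0.0007425261913231 0.00992288520125985 [-0.33929941 -1.61905049  4.31790625] 35.7417
```

Run:
```python
from h import *
robot.set_gripper(.045)
p=robot.observe()['tool_pos']; robot.line_to([p[0],p[1],.27],vel=.2)
robot.set_gripper(0.0)
robot.move_pose([.515,.14,.36],[180,0,171.4]); robot.pause(.1)
c,im=snap("wrist","l_wrist")
k=cv2.inRange(cv2.cvtColor(im,cv2.COLOR_BGR2GRAY),0,50)
print(proj(c,[tw(0,0,.145),tw(0,.026,.145),tw(-.153,0,.052)]))
snap("top","l_top");print(robot.observe()['time'])
```

```text
[[441.74334434 197.00490037]
 [446.33803688 169.46115802]
 [271.99340678 175.27025652]]
38.3167
```

View pics/l_wrist.png

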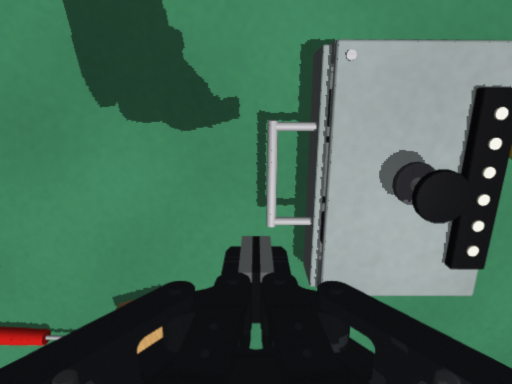

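View pics/l_top.png

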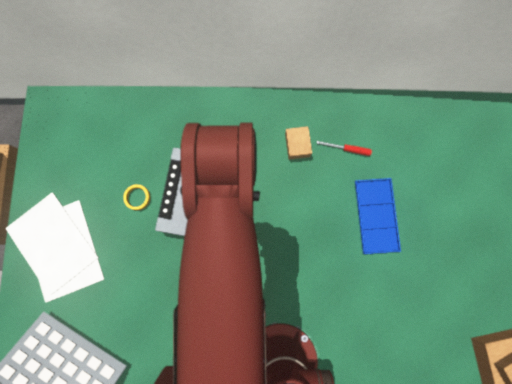

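The drawer is shut. The plunger head is at (441,196), and the predicted pixel is (442,197). I'll press it.

```bash
python3 - <<'E'
from h import *
robot.move_pose(tw(0,0,.26),[180,0,171.4])
f0=robot.observe()['ft_force'][2]
g=robot.line_to(tw(0,0,.188),vel=.03,guard=22)
o=robot.observe();print(g,o['tool_pos'],o['ft_force']-[0,0,f0])
robot.pause(1.3);o=robot.observe();print(o['tool_pos'],o['ft_force']-[0,0,f0])
snap("scene","m_scene")
robot.line_to(tw(0,0,.27),vel=.1)
robot.set_gripper(.045); print(robot.observe()['time'])
E
python3 -c "
import cv2;im=cv2.imread('pics/m_scene.png');cv2.imwrite('pics/m2.png',cv2.resize(im[120:330,200:430],None,fx=2.5,fy=2.5))"
```

```text
True [0.55346262 0.30801905 0.19626449] [-4.98397852 -1.24111516  9.94911133]
[0.55346776 0.30804739 0.19646011] [-3.84035477 -1.61642973  9.96364319]
43.825
```

View pics/m2.png

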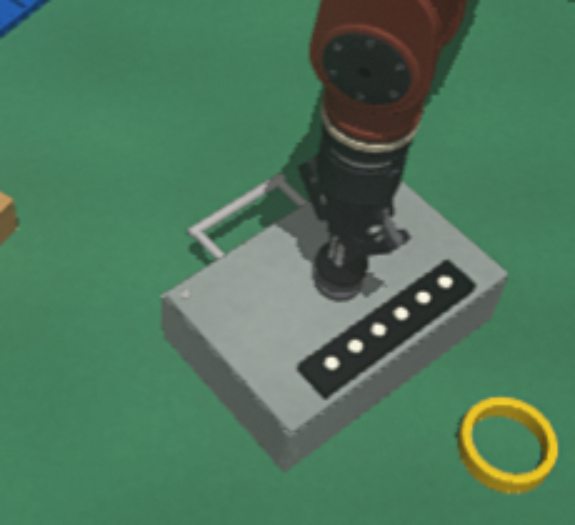

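The tip stood at 123.8 mm, just above the nominal 123 mm stop, but the settled force of about 10 N is ambiguous. I'll press again in small steps until the force rises clearly beyond the spring.

Run:
```python
from h import *
robot.set_gripper(0.0)
robot.pause(.2);f0=robot.observe()['ft_force'][2]
for z in (.225,.212,.205,.2,.198,.197,.196,.195,.194,.193,.192):
    robot.line_to(tw(0,0,z),vel=.03);robot.pause(.15)
    o=robot.observe();f=o['ft_force'][2]-f0;print(z,o['tool_pos'][2].round(4),f.round(1))
    if f>22: break
robot.pause(1.3);o=robot.observe();print(o['tool_pos'][2],o['ft_force'][2]-f0)
robot.line_to(tw(0,0,.27),vel=.1)
robot.set_gripper(.045); print(robot.observe()['time'])
```

```text
0.225 0.2251 0.1
0.212 0.2125 5.3
0.205 0.2058 8.7
0.2 0.2011 10.1
0.198 0.1992 10.5
0.197 0.1982 12.3
0.196 0.1973 11.3
0.195 0.1964 11.9
0.194 0.1957 13.3
0.193 0.1956 19.9
0.192 0.1955 26.9
0.19555418814796097 26.109576832668047
53.5917
```

The stop is firm at TCP z = 0.1956 (expected 0.1956), and it was held there with 26 N for 1.3 s. Next I'll open the drawer again.

Run:
```python
from h import *
robot.move_pose(tw(-.1525,0,.22),[180,0,171.4])
print(robot.line_to(tw(-.1525,0,.103),vel=.1,guard=12))
robot.set_gripper(0.0);print(robot.observe()['gripper_width'])
print('out',robot.line_to(tw(-.312,0,.103),vel=.06,guard=20))
o=robot.observe();d=o['tool_pos']-O;print(d@XA,d@YA,o['gripper_width'],o['time'])
robot.set_gripper(.045)
p=o['tool_pos']; robot.line_to([p[0],p[1],.27],vel=.2)
robot.move_pose([.50,.06,.34],[180,0,171.4]); robot.pause(.1)
snap("wrist","n_wrist")
```

```text
False
0.00983730497160769
out True
-0.30316842778641584 0.00017762874931387545 0.010298177456854872 58.2583
```

View pics/n_wrist.png

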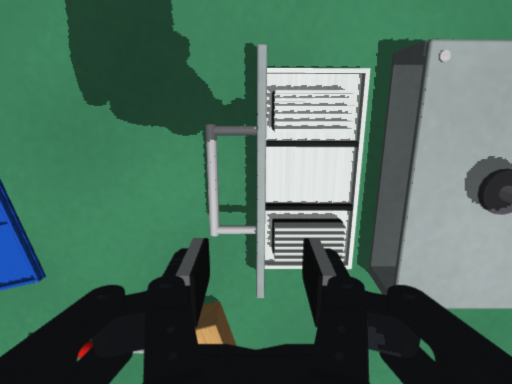

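Run:
```python
from h import *
c=robot.get_calibration("wrist")
for nm,q in(('B',[[273,90],[351,90],[351,131],[273,131]]),('A',[[273,219],[345,219],[346,262],[274,262]])):
    w=cast(c,q,.049);d=w-O;print(nm,(d@XA).round(3),(d@YA).round(3))
# A from bay1
pick(tw(-.188,-.079,0)[:2],81.4,.013,op=.062)
snap("wrist","o_wrist")
place((.579,-.330),94.9,.005)
robot.move_pose([.50,-.22,.34],[180,0,171.4]); robot.pause(.1)
snap("wrist","p_wrist")
```

```text
B [-0.236 -0.152 -0.149 -0.235] [0.101 0.101 0.057 0.058]
A [-0.234 -0.148 -0.142 -0.232] [-0.046 -0.046 -0.103 -0.103]
pick guard False w 0.04315382516273807 0.04293369178368665 [ 0.44  0.21 -3.14] 64.9167
w before 0.04304425456603979
place guard False [ 0.5792 -0.3301  0.0915] 0.04326899001399882 69.8917
```

View pics/p_wrist.png

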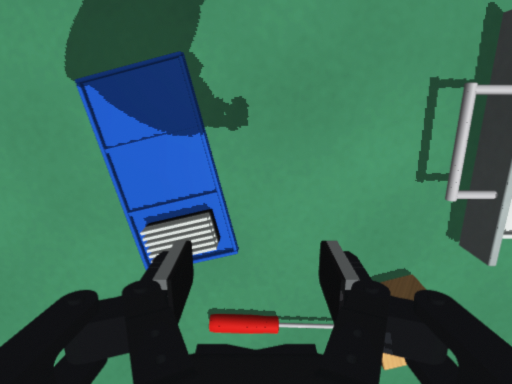

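Module A lies flat in the tray bay at (180,233). Next is B.

Run:
```python
from h import *
robot.move_pose([.50,.06,.34],[180,0,171.4]); robot.pause(.1)
c,im=snap("wrist","q_wrist")
pick(tw(-.191,.079,0)[:2],81.4,.013,op=.062)
assert robot.observe()['gripper_width']>.04
place((.410,-.344),94.9,.005)
robot.move_pose([.50,-.22,.34],[180,0,171.4]); robot.pause(.1)
snap("wrist","r_wrist")
```

```text
pick guard False w 0.043192124724785966 0.04292119640080707 [ 0.31 -1.65 -2.  ] 77.0333
w before 0.042822195226317715
place guard False [ 0.4101 -0.3442  0.0914] 0.0427368609008904 82.0833
```

View pics/r_wrist.png

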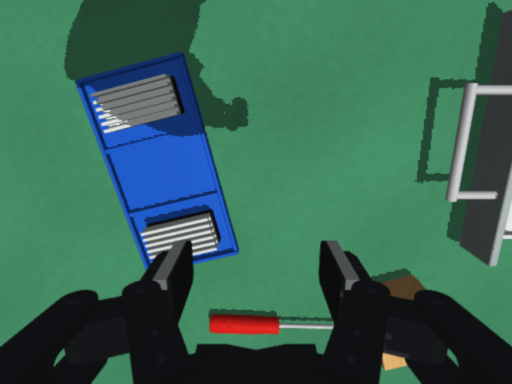

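Both modules lie flat in the end bays, at (137,103) and (180,233). I'll shut the drawer, retreat and check.

Run:
```python
from h import *
robot.set_gripper(.045)
robot.move_pose(tw(-.303,0,.22),[180,0,171.4])
print(robot.line_to(tw(-.303,0,.103),vel=.1,guard=12))
robot.set_gripper(0.0);print(robot.observe()['gripper_width'])
print('shut',robot.line_to(tw(-.145,0,.103),vel=.06,guard=22))
o=robot.observe();d=o['tool_pos']-O;print(d@XA,o['gripper_width'])
robot.set_gripper(.045)
p=o['tool_pos']; robot.line_to([p[0],p[1],.27],vel=.2)
robot.goto_joints([57.485,5.964,5.575,89.605,0,77.527]); robot.pause(.3)
snap("top","s_top");c,im=snap("scene","s_scene");print(robot.observe()['time'])
cv2.imwrite("pics/s2.png",cv2.resize(cv2.imread("pics/s_top.png")[120:270,130:420],None,fx=2.7,fy=2.7))
```

```text
False
0.00984746243344022
shut True
-0.15258490832815444 0.009890811457197184
92.2333
```

View pics/s2.png

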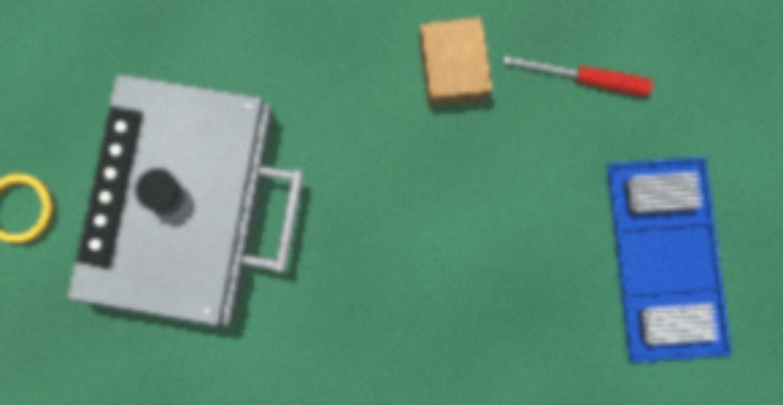

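View pics/s_scene.png

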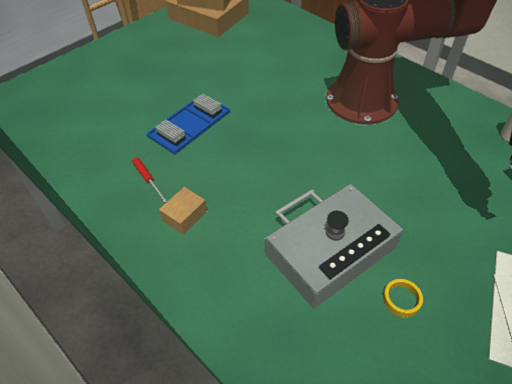

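The drawer is shut, the plunger is up, and both modules are in the tray. The carton, tape and screwdriver have not moved, and there is no third module on the bench. I'm handing the job in.

```bash
python3 -c "
from plant import robot
robot.job_done()"
```

```text
the job is handed in; nothing more can be done
```

The task is done and handed in at about 92 s of the 210 s allowed. Only two modules were on the bench.

**What I did:**
- I pulled the drawer to its stop, laid the modules in the two outer drawer bays and pushed the drawer shut.
- I pressed the plunger to its stop and held it for 1.3 s.
- I reopened the drawer, moved both modules to the tray's end bays and shut the drawer again.

**Last checks:**
- **Drawer:** it travelled 150.5 mm between its two stops, and the final images show it shut.
- **Plunger:** it is back up.
- **Modules:** both lie flat, fins up, one in each end bay of the tray.
- **Bystanders:** the carton, tape and screwdriver look unmoved by eye; I did not measure them again.
- **Robot:** it is back at its starting joints, touching nothing.

**One unclear reading:** the first plunger press settled at only about 10 N, which did not show that it had reached the stop. I pressed again in small steps until it stopped firmly at the expected height with 26 N. That second press is the one I held for 1.3 s.

No grip slip or knocked module showed up in any reading or image.

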